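# Lock the microscope plinth's levelling screw with an adjustable wrench

### The job

The microscope's plinth has been levelled and now its finger-tight lock nut at the corner nearest the robot, on its right, has to be locked. Put the adjustable wrench that lies beside it on this nut, gently roll the wrench's worm until its jaws close snugly on the nut (never by pushing the jaw itself), and only then turn the nut clockwise, seen from above, by an eighth of a turn (45 degrees). Leave the wrench lying closed on the nut, let go, and do not disturb the spirit level, the gear or the bottle.

Things in the scene. Friction and masses are not known exactly. Their poses are not given: they have to be found in the camera images.
- plinth: grey plate 400 x 560 mm on four levelling screws with lock nuts, its flat top 60 to 68 mm above the bench as levelled; a white microscope stands on its left half. Origin: under its middle, 60 mm below the top; x away from the robot, y to the left, z up. The job's nut is at x = -150, y = -230 mm, the near right corner; leave the equal nuts on the other corners alone
- nut: dark steel hexagonal lock nut at the plinth's near right corner, 24 mm across flats, 27.7 mm across corners, 12 mm high; the screw's end stands 3.5 mm above it. Origin: on its axis, at its underside on the plinth's top. x: towards a corner of the hexagon, y: square to a flat, z: up; the axes turn with the nut
- nut_turn (a joint): angle of the nut in rad, 0 at the start, grows clockwise seen from above; an eighth of a turn is 0.785. Constant friction of 0.4 N m; it stays where it is left
- wrench: bright steel adjustable wrench, 250 mm long, about 0.43 kg, lying flat on the plinth. Origin: on its underside, where the centre of a seated nut comes to lie. x: out of the mouth (push along +x to go onto a nut, nut corners ahead and behind), y: from fixed to movable jaw, z: up. Fixed jaw's face at y = -12 mm, mouth's bottom at x = -15, jaw tips at x = 14; head 16 mm thick, y = -31 to 42
- handle_grip (a point): point in the handle at x = -132, y = 38, z = 8 mm in the wrench's axes, to grip or push; axes as the wrench's. The handle is a bar 20 mm wide and 11 mm thick (2.5 to 13.5 mm above the plinth) that runs at 157.5 degrees anticlockwise from the wrench's x axis, from 70 mm before this point (nearer the head) to a round end, 25 mm in diameter, centred 73 mm beyond it
- worm: knurled steel roller in the wrench's head, 18 mm diameter and 18 mm long, axis along the wrench's y. Origin: its centre, at x = -32, y = 5, z = 10 mm in the wrench's axes. Its top stands 19 mm above the plinth, 3 mm above the rest of wrench, nut and screw, so a fingertip pressed on it and drawn along rolls it. Top drawn to the wrench's +x closes the jaw, 0.78 mm per 10 mm of rolling; back opens it
- jaw: the wrench's movable jaw, 15 mm thick, at the mouth's +y side; origin and axes are the wrench's when fully open. Only the worm moves it. The worm needs about 3.5 N of drag at its surface, so a press of 8 to 15 N; over 25 N is too rough. It stays as left and the finger slips on it once the jaw is snug
- jaw_slide (a joint): how far the movable jaw has closed, in m: 0 fully open; the gap between the jaws is 34 mm minus this value, so 0.010 is snug on the nut. It starts at 0.0036 to 0.0067
- level: bar-shaped machinist's spirit level, dark steel, 150 x 36 x 37 mm, lying on the plinth before the microscope; origin: centre of its underside. To be left alone
- gear: black steel spur gear, 70 mm diameter, 26 mm high, on the bench; origin: centre of its underside. To be left alone
- cleaner: small amber bottle of lens cleaner, 44 mm diameter, 100 mm high, on the bench; origin: centre of its underside. To be left alone

How it is judged:
By the outcome, as a careful person would: the job done as asked, in the order asked, and still so for the second after the job is handed in, with the robot touching nothing.
It also fails if it takes over 64 s, if anything falls off the work surface, if the arm or the gripper's body presses on something with over 40 N, if the wrist force passes 120 N, or if a joint passes its speed limit or range.

### The arm

A 6-joint arm with a two-finger parallel gripper is mounted at the origin on the work surface. World frame = base frame: x ahead of the robot, y to its left, z up, the work surface at z = 0. Lengths are in mm, angles in rad, forces in N, time in s.
With the tool pointing down it reaches from about 350 to 975 mm from the base axis. Payload 7.1 kg.
Tool frame: the origin (TCP) lies between the finger pads; the fingertips stand 19 mm ahead of it and the grasp point (between the pads) is the TCP; z points along the fingers, y is the line along which they close (so a half turn about z gives the same grasp; the last joint's range is limited). The gripper opens to 88 mm and grips with 3 to 60 N. Pads are 20 mm wide; open, the fingers measure 115 mm over their backs; the gripper's body (75 mm by 178 mm) begins 61 mm behind the grasp point.
Start: joints at [-1.139, 0.423, 1.63, -0, 1.089, -0.019], TCP at [272.318, -562.537, 241.675] pointing down, gripper open.
Joint ranges: [-3, 3], [-0.9, 2.11], [0.09, 2.58], [-1.31, 4.45], [0.11, 2.69], [-2.54, 2.54]. Speed limits (rad/s): [2.39, 2.39, 3.01, 3.14, 3.14, 3.14].

### API

Orientations are given as a rotation vector (axis times angle).
In Python, from workcell import ctrl gives the robot as it stands.
- The arm moves only by the tool arm_command, never from a script. Its argument "series" is a list of rows, each an object with "linear": the shift along the tool's x, y, z in m, a list of three; "turn": the turn about the tool's z in rad. A call has 1 to 10 rows; each row shifts and turns the commanded pose from where the row before left it, along the tool's axes as they then stand; what a row does not reach is not made up. A row lasts 1/10 s, in which the tool goes at most 50 mm and 8.59 degrees, less where a joint would pass 70% of its speed; a pose out of reach is approached as far as the arm can. A call with a gripper value outside its range is refused whole. "jaw" is the opening, from -1 (shut) to 1 (fully open), set as the call begins (left out, the last holds). The fingers move at their own pace and stop on an object; the grip force is fixed at half the most. Time passes only in rows, so rows that do not move let the fingers close. It gives the time, the measured TCP pose, the force, the opening and the grip force at its end, in the units of the state.
- ctrl.get_obs(): the state, without advancing time (a new reading comes with each control period).
- ctrl.get_image(name): name is "side" or "top"; returns a dict with "frame" (400x640x3 uint8, blue, green, red), "fx", "fy", "cx", "cy" (pixels), "k1" (the pictures are not rectified: a ray, as slopes to the right and down, at radius r is drawn at 1 + k1 r^2 times it, then the intrinsics apply), "rvec" (rotation vector, rad) and "tvec" (3), from world to camera coordinates, as OpenCV has them. Camera axes: x right, y down, z forward; pixel columns grow to the right and rows downward; lengths in mm; the calibration is good to about 2 mm. A picture is of the moment at which its call begins. There is no depth.
- ctrl.close_job(): hands the job in; it is judged then, once.
The state is a dict: "t": time; "qpos": joint angles; "qvel": joint speeds; "joint_torque": joint torques, N m; "ee_pos": TCP position; "orientation": TCP orientation; "ft_force": force on the tool from outside, world axes, zero at the start; "moment": the same for the moment, N m; "width": finger opening in mm; "grasp_force": force on a finger pad.
Only numpy, scipy, OpenCV 4.12 (cv2) and the standard library are available. Lean on these libraries where they do the work, as an engineer would, in place of code of your own. Each camera call takes 0.05 s, during which the arm holds its last target. There are 200 camera calls.

## Working session

There is one attempt and no reset: what is moved stays moved. The work goes in short steps, Python scripts to look and compute and a tool call to move; the robot and the scene stay as the last step left them, time stands still between calls to the robot, and variables do not carry over. Pictures are saved under pics/ and viewed, at most 10 in all, crops included, and the job is handed in when it is done.

Besides the shell and the picture viewer there is one more tool, called after "Emit:" as name(argument=value, ...) on one line, values as JSON. arm_command: Moves the arm, as the interface text tells. Its arguments: {"type":"object","properties":{"series":{"type":"array"},"jaw":{"type":"number"}},"required":["series"]}

```bash
mkdir -p pics; cat > h.py <<'E'
import numpy as np, cv2
from scipy.spatial.transform import Rotation as R
def cam(im):
    K=np.array([[im['fx'],0,im['cx']],[0,im['fy'],im['cy']],[0,0,1.]]); d=np.array([im['k1'],0,0,0.])
    return K,d,np.array(im['rvec'],float),np.array(im['tvec'],float)
def proj(im,P):
    K,d,r,t=cam(im); return cv2.projectPoints(np.array(P,float).reshape(-1,1,3),r,t,K,d)[0].reshape(-1,2)
def back(im,px,z):
    K,d,r,t=cam(im); u=cv2.undistortPoints(np.array(px,float).reshape(-1,1,2),K,d).reshape(-1,2)
    M=cv2.Rodrigues(r)[0]; C=-M.T@t; D=np.c_[u,np.ones(len(u))]@M
    return C+D*((z-C[2])/D[:,2])[:,None]
E
python3 - <<'E'
from workcell import ctrl
import cv2,pickle
from h import *
for n in('top','side'):
    im=ctrl.get_image(n);cv2.imwrite(f'pics/{n}0.png',im['frame']);pickle.dump(im,open(n+'0.pkl','wb'))
    M=cv2.Rodrigues(np.array(im['rvec'],float))[0];print(n,im['fx'],im['k1'],-M.T@im['tvec'])
o=ctrl.get_obs();print(o)
E
```

```text
top 467.6456470906394 -0.11430654895017461 [388.15439657 -70.11652259 990.96046381]
side 453.6863721502625 -0.05982025200087067 [365.01275134 570.2900782  736.25013945]
{'t': 0.1, 'qpos': array([-1.13899592e+00,  4.23773945e-01,  1.63061057e+00,  1.21927144e-05,
        1.08860753e+00, -1.89935440e-02]), 'qvel': array([-0.00113781, -0.00236517, -0.00198748,  0.0004214 ,  0.00016887,
        0.00135599]), 'joint_torque': array([ 2.06064451e-04, -5.45611989e+01, -2.74320477e+01,  6.44551311e-02,
        1.88499084e-02, -3.72277100e-05]), 'ee_pos': array([ 272.12833878, -562.11189161,  240.97464987]), 'orientation': array([-3.06079227e+00, -7.01809672e-01,  4.33702680e-04]), 'ft_force': array([-0.39273424,  0.06111467,  0.77338667]), 'moment': array([-0.0221246 , -0.04862989,  0.00025803]), 'grasp_force': 0.0, 'width': 87.86272464383428}
```

View pics/top0.png

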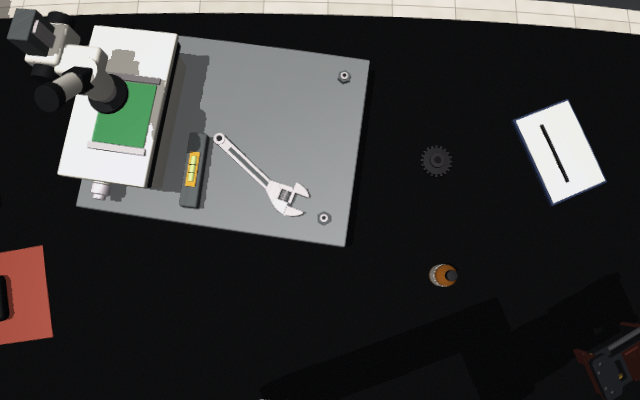

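View pics/side0.png

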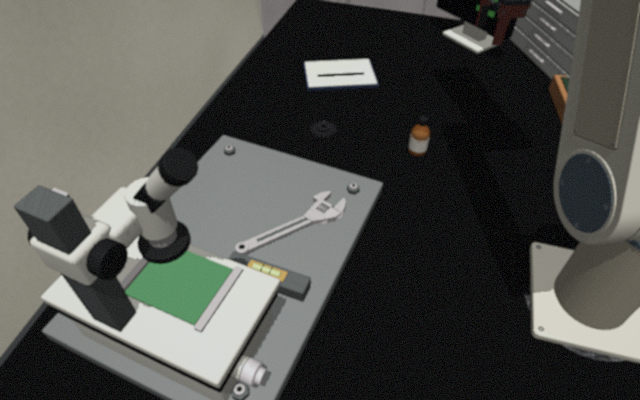

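The top view shows the nut at about (324,218), the wrench head at about (288,197), the handle end at (219,138), and the level at (193,170). The side view agrees. I'll zoom in on both.

```bash
python3 - <<'E'
import cv2
a=cv2.imread('pics/top0.png')[165:245,250:350];b=cv2.imread('pics/side0.png')[170:250,285:385]
f=lambda x:cv2.resize(x,(800,640),interpolation=cv2.INTER_CUBIC)[:600]
cv2.imwrite('pics/c1.png',f(a));cv2.imwrite('pics/c2.png',f(b))
E
```

```text
(no output)
```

View pics/c1.png

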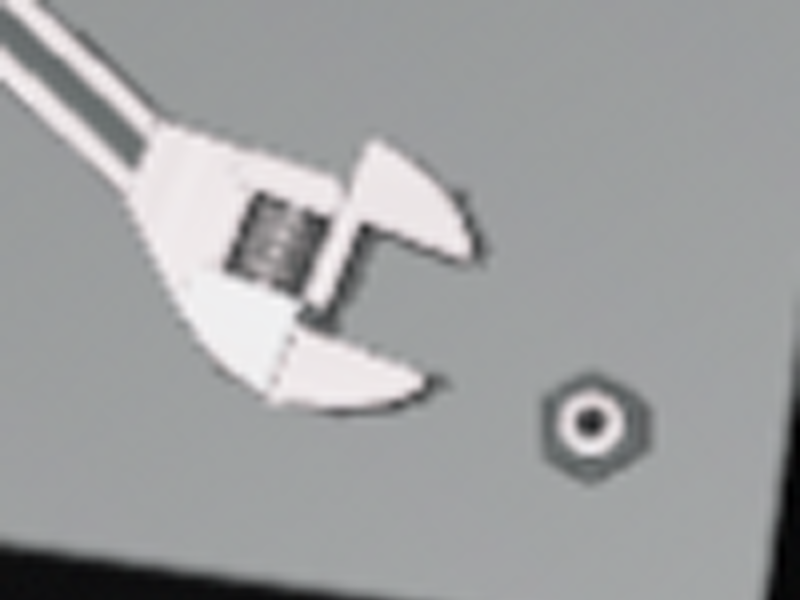

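View pics/c2.png

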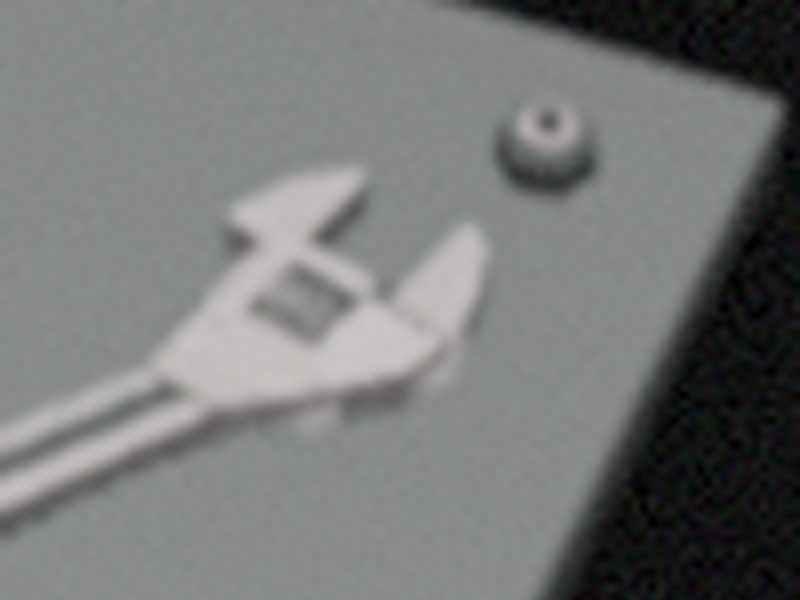

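```bash
cat > fit.py <<'E'
from h import *
import pickle
from scipy.optimize import least_squares
T=pickle.load(open('top0.pkl','rb'));S=pickle.load(open('side0.pkl','rb'))
c=lambda u,v,x,y:np.array([x+(u+.5)/8-.5,y+(v+.5)/8-.5])
pt,ps=c(591,422,250,165),c(547,122,285,170)
f=lambda p:np.r_[proj(T,p)[0]-pt,proj(S,p)[0]-ps]
r=least_squares(f,[400,-150,80]);print('screw top',r.x,'res',r.fun)
z=r.x[2]-15.5;print('plinth top',z)
# wrench
g=T['frame'].astype(int);m=(g.min(2)>190)
n,l,st,ce=cv2.connectedComponentsWithStats(m.astype(np.uint8))
print([(i,*st[i]) for i in range(1,n) if st[i,4]>20])
lab=[l[y,x] for y,x in[(195,275),(197,272),(190,268)]];print(lab)
m=np.zeros_like(m)
k=[i for i in range(1,n) if 210<ce[i,0]<312 and 130<ce[i,1]<216]
m=np.isin(l,k);v,u=np.nonzero(m)
P=back(T,np.c_[u,v],z+13.5)[:,:2]
end=back(T,[[219,138]],z+13.5)[0,:2]; w=back(T,[[284,195]],z+13.5)[0,:2]
d=(w-end)/np.linalg.norm(w-end)
for _ in range(5):
    s=(P-end)@d; q=(P-end)@[-d[1],d[0]]
    sel=(s>25)&(s<135); edges=[]
    for a in np.arange(25,135,3.):
        b=(s>=a)&(s<a+3)
        edges.append((a+1.5,(q[b].max()+q[b].min())/2,np.ptp(q[b])))
    e=np.array(edges);A=np.polyfit(e[:,0],e[:,1],1)
    n_=np.array([-d[1],d[0]]);end=end+n_*A[1];d=d+n_*A[0];d/=np.linalg.norm(d)
s=(P-end)@d
end=end+d*(s[np.abs((P-end)@[-d[1],d[0]])<4].min()+12.5-1)  # half pixel
print('end',end,'width',e[:,2].mean())
th=np.arctan2(d[1],d[0])+np.deg2rad(22.5)   # handle toward head = -(157.5) dir => wrench x = d turned by +22.5
c_,s_=np.cos(th),np.sin(th);Rw=np.array([[c_,-s_],[s_,c_]])
gp=np.array([-132,38.]);e0=gp+73*np.array([np.cos(np.deg2rad(157.5)),np.sin(np.deg2rad(157.5))])
o=end-Rw@e0;print('wrench yaw',np.rad2deg(th),'origin',o,'grip',o+Rw@gp)
W=lambda x,y,h:np.r_[o+Rw@[x,y],z+h]
ar=np.array([T['cx'],T['cy']])
# nut hex: fit on darkness
N=r.x[:2];G=cv2.cvtColor(T['frame'],cv2.COLOR_BGR2GRAY).astype(np.float32)
best=[]
for a in np.arange(0,60,1.):
  hx=lambda R_,h:[np.r_[N+R_*np.array([np.cos(t),np.sin(t)]),z+h] for t in np.deg2rad(a+np.arange(0,360,60))]
  def mask(R_,h):
    M=np.zeros((400*8,640*8),np.uint8);cv2.fillPoly(M,[np.round(8*(proj(T,hx(R_,h))+.5)).astype(int)],255)
    return cv2.resize(M,(640,400),interpolation=cv2.INTER_AREA)/255.
  A=mask(13.86,12);B=mask(17,12)-A;C=A-mask(9,12)
  best.append(((G*B).sum()/B.sum()-(G*C).sum()/C.sum(),a))
print(sorted(best)[::-1][:6],sorted(best)[:2])
V=cv2.resize(T['frame'][120:245,205:360],None,fx=5,fy=5,interpolation=cv2.INTER_CUBIC)
a=sorted(best)[-1][1]
def dr(P,col,cl=True):
    p=np.round((proj(T,P)-[205,120]+.5)*5).astype(int);cv2.polylines(V,[p],cl,col,1)
dr([W(-15,-12,16),W(14,-12,16)],(0,0,255),False);dr([W(-15,17,15),W(14,17,15)],(255,0,0),False)
dr([W(-41,-4,16),W(-23,-4,16),W(-23,14,16),W(-41,14,16)],(0,200,0))
dr([W(*(e0+12.5*np.array([np.cos(t),np.sin(t)])),13.5) for t in np.linspace(0,6.2,24)],(0,0,255))
dr([np.r_[N+13.86*np.array([np.cos(t),np.sin(t)]),z+12] for t in np.deg2rad(a+np.arange(0,360,60))],(0,255,255))
cv2.imwrite('pics/fit1.png',V);print(V.shape)
E
python3 fit.py
```

```text
screw top [490.84306999 -89.55778041  82.83847403] res [ 0.00957533  0.17260537 -0.1771937  -0.0424404 ]
plinth top 67.3384740279166
[(1, np.int32(10), np.int32(0), np.int32(14), np.int32(6), np.int32(72)), (2, np.int32(23), np.int32(0), np.int32(56), np.int32(16), np.int32(579)), (3, np.int32(80), np.int32(0), np.int32(58), np.int32(3), np.int32(122)), (4, np.int32(138), np.int32(0), np.int32(62), np.int32(13), np.int32(704)), (5, np.int32(201), np.int32(0), np.int32(62), np.int32(1), np.int32(62)), (6, np.int32(265), np.int32(0), np.int32(127), np.int32(5), np.int32(292)), (7, np.int32(393), np.int32(0), np.int32(123), np.int32(19), np.int32(1600)), (8, np.int32(516), np.int32(0), np.int32(124), np.int32(27), np.int32(2037)), (9, np.int32(78), np.int32(2), np.int32(59), np.int32(12), np.int32(591)), (10, np.int32(200), np.int32(2), np.int32(63), np.int32(11), np.int32(655)), (11, np.int32(264), np.int32(2), np.int32(64), np.int32(12), np.int32(681)), (12, np.int32(329), np.int32(3), np.int32(63), np.int32(13), np.int32(657)), (13, np.int32(8), np.int32(7), np.int32(14), np.int32(10
[... 871 characters left out ...]
 (30, np.int32(320), np.int32(215), np.int32(8), np.int32(7), np.int32(27))]
[np.int32(26), np.int32(26), np.int32(26)]
end [646.8581885  125.41038614] width 18.00472598037611
wrench yaw -109.50486178768624 origin [518.11468736 -40.57227846] grip [598.0070511   71.16495891]
[(np.float64(29.140499868163445), np.float64(0.0)), (np.float64(29.003809162015145), np.float64(4.0)), (np.float64(28.93141340202378), np.float64(7.0)), (np.float64(28.897451109694302), np.float64(2.0)), (np.float64(28.873590740188703), np.float64(9.0)), (np.float64(28.768350471505116), np.float64(58.0))] [(np.float64(26.005796034933482), np.float64(24.0)), (np.float64(26.113000538318488), np.float64(31.0))]
(625, 775, 3)
```

View pics/fit1.png

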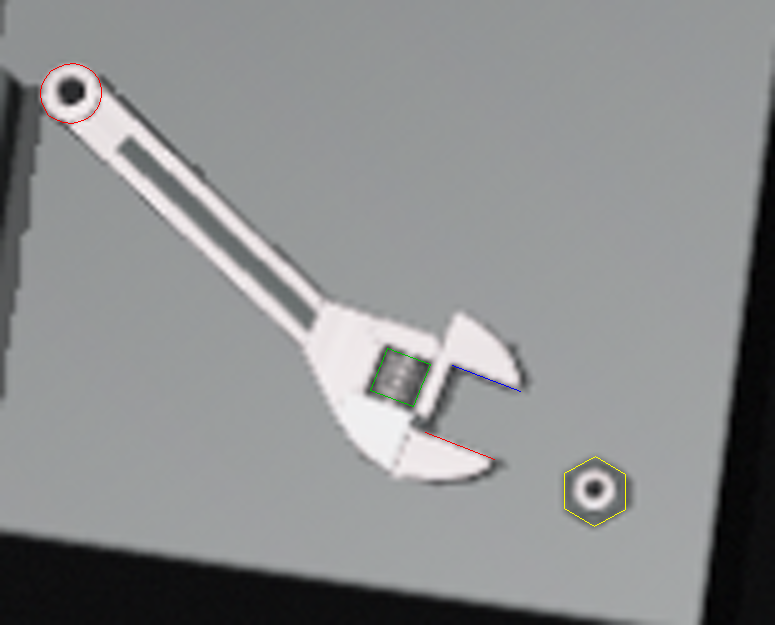

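```bash
cat > plan.py <<'E'
from h import *
import pickle
from workcell import ctrl
T=pickle.load(open('top0.pkl','rb'));z=67.3
G=cv2.cvtColor(T['frame'],cv2.COLOR_BGR2GRAY).astype(float)
N0=np.array([490.8,-89.6]);res=[]
x0,y0=310,204
def hexm(N,a,R_,h):
    p=np.array([np.r_[N+R_*np.array([np.cos(t),np.sin(t)]),z+h] for t in np.deg2rad(a+np.arange(0,360,60))])
    return p
for a in np.arange(0,60,2.):
  for dx in np.arange(-2,2.1,.5):
    for dy in np.arange(-2,2.1,.5):
      N=N0+[dx,dy];M=np.zeros((28*8,28*8),np.uint8)
      q=np.r_[proj(T,hexm(N,a,13.86,12)),proj(T,hexm(N,a,13.86,0))]
      hull=cv2.convexHull(np.round((q-[x0,y0]+.5)*8).astype(np.int32))
      cv2.fillPoly(M,[hull],255);M=cv2.resize(M,(28,28),interpolation=cv2.INTER_AREA)/255.
      c=proj(T,[[*N0,z+15.5]])[0]-[x0,y0];yy,xx=np.mgrid[:28,:28];r=np.hypot(xx-c[0],yy-c[1])
      k=(r>5.2)&(r<11);g=G[y0:y0+28,x0:x0+28][k];A=np.c_[M[k],np.ones(k.sum())]
      s=np.linalg.lstsq(A,g,rcond=None)[1][0];res.append((s,a,dx,dy))
res.sort();print([tuple(np.round(x,1)) for x in res[:8]])
bya={};[bya.setdefault(x[1],x[0]) for x in res];print({a:round(v) for a,v in sorted(bya.items())})
o=ctrl.get_obs();Rm=R.from_rotvec(o['orientation']).as_matrix();print('tool axes x',Rm[:,0],'y',Rm[:,1])
tx=np.degrees(np.arctan2(Rm[1,0],Rm[0,0]));print('tool x yaw',tx,'q1-ish',np.degrees(o['qpos'][[0,5]]))
h=-109.5-22.5; g=np.array([598.,71.2])
print('handle dir to head',h,'grip bearing',np.degrees(np.arctan2(g[1],g[0])),'shift in tool',Rm.T@(np.r_[g,z+21.5]-o['ee_pos']))
E
python3 plan.py
```

```text
[(np.float64(19601.4), np.float64(6.0), np.float64(0.5), np.float64(-0.5)), (np.float64(19755.6), np.float64(6.0), np.float64(0.5), np.float64(-1.0)), (np.float64(19813.2), np.float64(4.0), np.float64(0.5), np.float64(-1.0)), (np.float64(20031.5), np.float64(6.0), np.float64(0.0), np.float64(-0.5)), (np.float64(20049.0), np.float64(2.0), np.float64(0.0), np.float64(-1.0)), (np.float64(20056.2), np.float64(4.0), np.float64(0.0), np.float64(-1.0)), (np.float64(20081.7), np.float64(6.0), np.float64(0.0), np.float64(-1.0)), (np.float64(20245.3), np.float64(4.0), np.float64(0.0), np.float64(-0.5))]
{np.float64(0.0): 20624, np.float64(2.0): 20049, np.float64(4.0): 19813, np.float64(6.0): 19601, np.float64(8.0): 21098, np.float64(10.0): 22034, np.float64(12.0): 22904, np.float64(14.0): 23251, np.float64(16.0): 25370, np.float64(18.0): 25479, np.float64(20.0): 27221, np.float64(22.0): 29504, np.float64(24.0): 29374, np.float64(26.0): 31400, np.float64(28.0): 32756, np.float64(30.0): 32633, np.float64(32.0): 32574, np.float64(34.0): 32918, np.float64(36.0): 32364, np.float64(38.0): 31813, np.float64(40.0): 32994, np.float64(42.0): 31379, np.float64(44.0): 29622, np.float64(46.0): 30494, np.float64(48.0): 27305, np.float64(50.0): 27051, np.float64(52.0): 26724, np.float64(54.0): 23964, np.float64(56.0): 21757, np.float64(58.0): 21627}
tool axes x [9.00103954e-01 4.35675189e-01 3.73705418e-05] y [ 0.43567481 -0.90010305 -0.00139894]
tool x yaw 25.82826500921693 q1-ish [-65.25965902  -1.08824991]
handle dir to head -132.0 grip bearing 6.789874319720016 shift in tool [ 569.23096208 -427.85900894  152.79462029]
```

Wrench yaw is about -109.5°, and the nut is at (491,-90) with a corner at about 4°, so the wrench should go to -116°. I'll move over the handle first.

Emit:
arm_command(series=[{"linear": [0.029, -0.0215, 0], "turn": 0}, {"linear": [0.029, -0.0215, 0], "turn": 0}, {"linear": [0.029, -0.0215, 0], "turn": 0}, {"linear": [0.029, -0.0215, 0], "turn": 0}, {"linear": [0.029, -0.0215, 0], "turn": 0}, {"linear": [0.029, -0.0215, 0], "turn": 0}, {"linear": [0.029, -0.0215, 0], "turn": 0}, {"linear": [0.029, -0.0215, 0], "turn": 0}, {"linear": [0.029, -0.0215, 0], "turn": 0}, {"linear": [0.029, -0.0215, 0], "turn": 0}], jaw=0)

```text
t: 1.1
ee_pos: [440.0, -241.2, 241.5]
orientation: [-3.062, -0.702, 0.001]
ft_force: [0.8, 0.3, 0.2]
width: 43.9
grasp_force: 0.0
```

Emit:
arm_command(series=[{"linear": [0.029, -0.0215, 0], "turn": 0}, {"linear": [0.029, -0.0215, 0], "turn": 0}, {"linear": [0.029, -0.0215, 0], "turn": 0}, {"linear": [0.029, -0.0215, 0], "turn": 0}, {"linear": [0.029, -0.0215, 0], "turn": 0}, {"linear": [0.029, -0.0215, 0], "turn": 0}, {"linear": [0, 0, 0], "turn": -0.097}, {"linear": [0, 0, 0], "turn": -0.097}, {"linear": [0, 0, 0], "turn": -0.097}, {"linear": [0, 0, 0], "turn": -0.097}])

```text
t: 2.1
ee_pos: [539.8, -50.5, 241.3]
orientation: [-2.866, -1.285, 0.001]
ft_force: [-0.5, -0.5, -1.0]
width: 44.3
grasp_force: 0.0
```

```bash
cat > st.py <<'E'
from h import *
import sys
from workcell import ctrl
o=ctrl.get_obs();Rm=R.from_rotvec(o['orientation']).as_matrix()
print('t',o['t'],'pos',o['ee_pos'].round(1),'yaw',np.degrees(np.arctan2(Rm[1,0],Rm[0,0])).round(2),'F',o['ft_force'].round(1),'w',round(o['width'],1),'gf',round(o['grasp_force'],1),'zaxis',Rm[:,2].round(4))
if len(sys.argv)>1:
    t=np.array([float(a) for a in sys.argv[1:4]]);print('to target, tool mm',(Rm.T@(t-o['ee_pos'])).round(1))
E
python3 st.py 598 71.2 89
```

```text
t 2.1 pos [539.8 -50.5 241.3] yaw 48.32 F [-0.5 -0.5 -1. ] w 44.3 gf 0.0 zaxis [-9.e-04  1.e-04 -1.e+00]
to target, tool mm [129.6 -37.3 152.2]
```

Emit:
arm_command(series=[{"linear": [0.026, -0.0075, 0.01], "turn": 0.006}, {"linear": [0.026, -0.0075, 0.01], "turn": 0}, {"linear": [0.026, -0.0075, 0.01], "turn": 0}, {"linear": [0.026, -0.0075, 0.01], "turn": 0}, {"linear": [0.0256, -0.0075, 0.01], "turn": 0}, {"linear": [0, 0, 0.025], "turn": 0}, {"linear": [0, 0, 0.025], "turn": 0}, {"linear": [0, 0, 0.02], "turn": 0}, {"linear": [0, 0, 0.01], "turn": 0}, {"linear": [0, 0, 0], "turn": 0}])

```text
t: 3.1
ee_pos: [598.3, 70.3, 110.2]
orientation: [-2.872, -1.27, 0.005]
ft_force: [0.4, -0.2, 0.8]
width: 44.0
grasp_force: 0.0
```

```bash
python3 st.py 598 71.2 89
```

```text
t 3.1 pos [598.3  70.3 110.2] yaw 47.72 F [ 0.4 -0.2  0.8] w 44.0 gf 0.0 zaxis [-3.1e-03 -3.0e-04 -1.0e+00]
to target, tool mm [ 0.5 -0.8 21.2]
```

Emit:
arm_command(series=[{"linear": [0.0005, -0.0008, 0.008], "turn": 0}, {"linear": [0, 0, 0.006], "turn": 0}, {"linear": [0, 0, 0.004], "turn": 0}, {"linear": [0, 0, 0.002], "turn": 0}, {"linear": [0, 0, 0], "turn": 0}])

```text
t: 3.6
ee_pos: [599.1, 71.3, 91.6]
orientation: [-2.873, -1.271, 0.0]
ft_force: [0.6, 0.5, 0.5]
width: 44.3
grasp_force: 0.0
```

Emit:
arm_command(series=[{"linear": [0, 0, 0], "turn": 0}, {"linear": [0, 0, 0], "turn": 0}, {"linear": [0, 0, 0], "turn": 0}, {"linear": [0, 0, 0], "turn": 0}, {"linear": [0, 0, 0], "turn": 0}, {"linear": [0, 0, 0], "turn": 0}], jaw=-1)

```text
t: 4.2
ee_pos: [599.2, 71.4, 91.9]
orientation: [2.873, 1.271, 0.0]
ft_force: [-0.4, -0.5, 2.8]
width: 19.5
grasp_force: 30.0
```

```bash
python3 st.py 598 71.2 90
```

```text
t 4.2 pos [599.2  71.4  91.9] yaw 47.72 F [-0.4 -0.5  2.8] w 19.5 gf 30.0 zaxis [ 2.e-04  0.e+00 -1.e+00]
to target, tool mm [-0.9 -0.8  1.9]
```

```bash
cat > tgt.py <<'E'
from h import *
import sys
from workcell import ctrl
def r2(d): a=np.deg2rad(d);return np.array([[np.cos(a),-np.sin(a)],[np.sin(a),np.cos(a)]])
gp=np.array([-132,38.])+0.95*r2(157.5)@[1,0]
def run(N,th,nx,ny):
    "bring nut to wrench coords (nx,ny) with wrench yaw th"
    o=ctrl.get_obs();Rm=R.from_rotvec(o['orientation']).as_matrix()
    yaw=np.degrees(np.arctan2(Rm[1,0],Rm[0,0]));w=yaw-157.5
    O=o['ee_pos'][:2]-r2(w)@gp;print('pos',o['ee_pos'].round(1),'wrench yaw',w.round(2),'origin',O.round(1),'nut in wrench',(r2(-w)@(N-O)).round(1))
    t=N-r2(th)@[nx,ny]+r2(th)@gp
    d=r2(-yaw)@(t-o['ee_pos'][:2]);print('TCP target',t.round(1),'shift tool (before turn)',d[0].round(1),(-d[1]).round(1),'turn',np.deg2rad(-((th-w+180)%360-180)).round(4))
if __name__=='__main__':
    a=[float(x) for x in sys.argv[1:]];run(np.array(a[:2]),*a[2:])
E
python3 tgt.py 491 -90 -116 40 1.5
```

```text
pos [599.2  71.4  91.9] wrench yaw -109.78 origin [518.2 -40.7] nut in wrench [55.6 -8.9]
TCP target [599.9  49.2] shift tool (before turn) -15.9 15.4 turn 0.1085
```

Emit:
arm_command(series=[{"linear": [-0.004, 0.0038, 0], "turn": 0}, {"linear": [-0.004, 0.0038, 0], "turn": 0}, {"linear": [-0.004, 0.004, 0], "turn": 0}, {"linear": [-0.004, 0.0038, 0], "turn": 0}, {"linear": [0, 0, 0], "turn": 0.0275}, {"linear": [0, 0, 0], "turn": 0.027}, {"linear": [0, 0, 0], "turn": 0.027}, {"linear": [0, 0, 0], "turn": 0.027}, {"linear": [0, 0, 0], "turn": 0}])

```text
t: 5.1
ee_pos: [600.0, 49.0, 91.9]
orientation: [2.938, 1.112, 0.001]
ft_force: [2.1, -3.0, 3.9]
width: 19.2
grasp_force: 30.2
```

```bash
python3 tgt.py 491 -90 -116 40 1.5; python3 st.py; python3 - <<'E'
from workcell import ctrl
import cv2,pickle
im=ctrl.get_image('top');pickle.dump(im,open('top1.pkl','wb'))
cv2.imwrite('pics/a1.png',cv2.resize(im['frame'][165:240,255:355],(800,600),interpolation=cv2.INTER_CUBIC))
E
```

```text
pos [600.   49.   91.9] wrench yaw -116.04 origin [507.2 -53.6] nut in wrench [39.8  1.4]
TCP target [599.9  49.2] shift tool (before turn) 0.1 -0.3 turn -0.0007
t 5.1 pos [600.   49.   91.9] yaw 41.46 F [ 2.1 -3.   3.9] w 19.2 gf 30.2 zaxis [ 6.e-04 -5.e-04 -1.e+00]
```

View pics/a1.png

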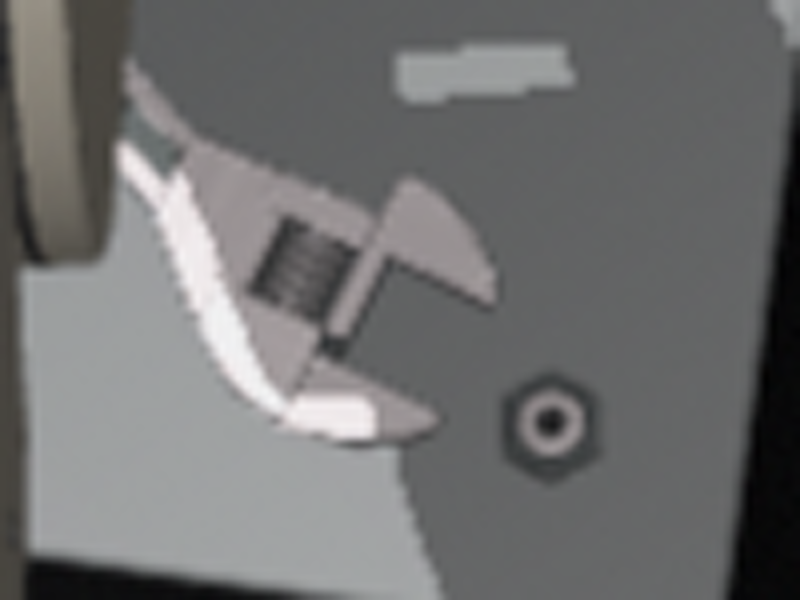

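The nut's centre is at crop (551,422), the fixed-jaw tip at (435,412) and the movable tip at (495,303). The nut looks a few mm closer to the fixed jaw than calculated, so I'll check with an overlay.

```bash
cat > ov.py <<'E'
from h import *
from tgt import r2,gp
from workcell import ctrl
import sys
z=67.3;N=np.array([491.,-90]);na=4
o=ctrl.get_obs();Rm=R.from_rotvec(o['orientation']).as_matrix();w=np.degrees(np.arctan2(Rm[1,0],Rm[0,0]))-157.5
O=o['ee_pos'][:2]-r2(w)@gp
W=lambda x,y,h:np.r_[O+r2(w)@[x,y],z+h]
out=[]
for n,(x0,y0,x1,y1) in dict(top=(265,175,345,235),side=(305,170,385,230)).items():
    im=ctrl.get_image(n);V=cv2.resize(im['frame'][y0:y1,x0:x1],(800,600),interpolation=cv2.INTER_CUBIC)[:,:];k=10
    if n=='side': V=cv2.convertScaleAbs(V,alpha=1.6)
    else: V=cv2.convertScaleAbs(V,alpha=1.6)
    def dr(P,c,cl):
        p=np.round((proj(im,P)-[x0,y0]+.5)*k).astype(int);cv2.polylines(V,[p],cl,c,1)
    dr([W(-15,-12,16),W(14,-12,16)],(0,0,255),False)
    dr([W(-15,17,15),W(14,17,15)],(255,0,0),False)
    dr([W(-41,-4,16),W(-23,-4,16),W(-23,14,16),W(-41,14,16)],(0,255,0),True)
    dr([np.r_[N+13.86*np.array([np.cos(t),np.sin(t)]),z+12] for t in np.deg2rad(na+np.arange(0,360,60))],(0,255,255),True)
    dr([np.r_[N+4*np.array([np.cos(t),np.sin(t)]),z+15.5] for t in np.linspace(0,6.2,20)],(0,255,255),True)
    out.append(V)
cv2.imwrite(sys.argv[1],np.vstack([cv2.resize(v,(400,300),interpolation=cv2.INTER_AREA) for v in out]) if 0 else np.hstack([v[:, :] for v in out])[:, :1600])
a=cv2.imread(sys.argv[1]);cv2.imwrite(sys.argv[1],np.vstack([a[80:560,:800][:300+180],])[:600]) if len(sys.argv)<3 else cv2.imwrite(sys.argv[1],cv2.resize(np.vstack([out[0][100:600],out[1][100:600]]),(480,600),interpolation=cv2.INTER_AREA))
E
python3 ov.py pics/a2.png both
```

```text
(no output)
```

View pics/a2.png

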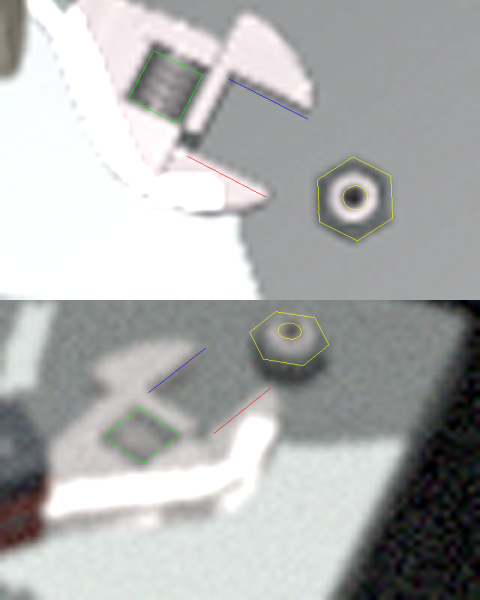

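The overlay fits: nut y is about 1 mm in the wrench frame and the gap about 30 mm. I'll centre it at y=3 and slide on.

```bash
python3 tgt.py 491 -90 -116 38 3;python3 tgt.py 491 -90 -116 1 3
```

```text
pos [600.   49.   91.8] wrench yaw -115.98 origin [507.3 -53.7] nut in wrench [39.8  1.2]
TCP target [597.7  48.1] shift tool (before turn) -2.3 -0.9 turn 0.0004
pos [600.   49.   91.8] wrench yaw -115.98 origin [507.3 -53.7] nut in wrench [39.8  1.2]
TCP target [581.5  14.8] shift tool (before turn) -36.5 13.3 turn 0.0004
```

Emit:
arm_command(series=[{"linear": [-0.0023, -0.0009, 0], "turn": 0}, {"linear": [-0.0043, 0.0018, 0], "turn": 0}, {"linear": [-0.0043, 0.0018, 0], "turn": 0}, {"linear": [-0.0043, 0.0018, 0], "turn": 0}, {"linear": [-0.0043, 0.0018, 0], "turn": 0}, {"linear": [-0.0043, 0.0018, 0], "turn": 0}, {"linear": [-0.0043, 0.0018, 0], "turn": 0}, {"linear": [0, 0, 0], "turn": 0}])

```text
t: 6.05
ee_pos: [584.9, 23.0, 91.9]
orientation: [-2.938, -1.111, -0.0]
ft_force: [2.4, 1.7, 5.5]
width: 19.6
grasp_force: 30.0
```

```bash
python3 tgt.py 491 -90 -116 1 3; python3 st.py
```

```text
pos [584.9  23.   91.9] wrench yaw -116.07 origin [492.1 -79.5] nut in wrench [9.9 3.7]
TCP target [581.5  14.8] shift tool (before turn) -8.0 3.9 turn -0.0012
t 6.05 pos [584.9  23.   91.9] yaw 41.43 F [2.4 1.7 5.5] w 19.6 gf 30.0 zaxis [-2.e-04  7.e-04 -1.e+00]
```

Emit:
arm_command(series=[{"linear": [-0.003, 0.0015, 0], "turn": 0}, {"linear": [-0.003, 0.0014, 0], "turn": 0}, {"linear": [-0.002, 0.001, 0], "turn": 0}, {"linear": [0, 0, 0], "turn": 0}])

```text
t: 6.45
ee_pos: [581.7, 15.0, 91.8]
orientation: [-2.938, -1.111, -0.001]
ft_force: [1.8, 3.2, 5.1]
width: 20.0
grasp_force: 30.0
```

```bash
python3 tgt.py 491 -90 -116 0 3; python3 st.py;python3 ov.py pics/a3.png both
```

```text
pos [581.7  15.   91.8] wrench yaw -116.06 origin [488.8 -87.5] nut in wrench [1.3 3.1]
TCP target [581.   13.9] shift tool (before turn) -1.2 0.4 turn -0.0011
t 6.45 pos [581.7  15.   91.8] yaw 41.44 F [1.8 3.2 5.1] w 20.0 gf 30.0 zaxis [ 0.e+00  9.e-04 -1.e+00]
```

View pics/a3.png

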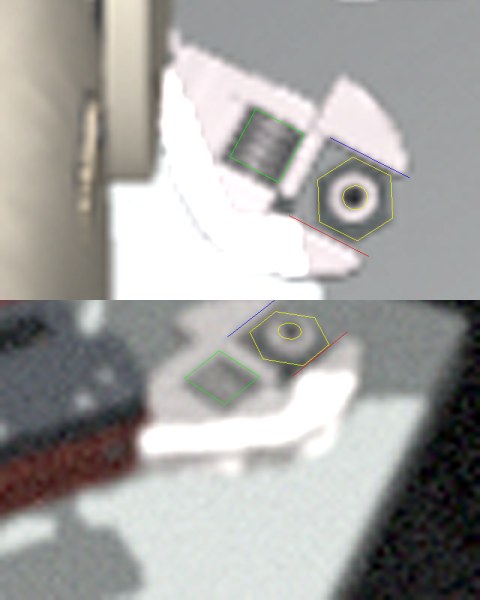

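The nut sits in the mouth. Next I'll shift sideways so the fixed jaw comes near its flat.

Emit:
arm_command(series=[{"linear": [0.0002, 0.0005, 0], "turn": 0}, {"linear": [0.0002, 0.0005, 0], "turn": 0}, {"linear": [0.0002, 0.0005, 0], "turn": 0}, {"linear": [0.0002, 0.0005, 0], "turn": 0}, {"linear": [0, 0, 0], "turn": 0}])

```text
t: 7.05
ee_pos: [581.8, 14.9, 91.8]
orientation: [-2.936, -1.11, 0.005]
ft_force: [-4.5, 7.6, 12.0]
width: 19.5
grasp_force: 30.0
```

Emit:
arm_command(series=[{"linear": [0.0002, 0.0004, 0], "turn": 0}, {"linear": [0, 0, 0], "turn": 0}])

```text
t: 7.25
ee_pos: [581.8, 14.9, 91.8]
orientation: [-2.935, -1.11, 0.006]
ft_force: [-5.7, 8.8, 12.6]
width: 19.2
grasp_force: 30.0
```

```bash
python3 tgt.py 491 -90 -116 0 0; python3 st.py
```

```text
pos [581.8  14.9  91.8] wrench yaw -116.07 origin [489.  -87.6] nut in wrench [1.3 2.9]
TCP target [583.7  12.6] shift tool (before turn) -0.1 3.0 turn -0.0012
t 7.25 pos [581.8  14.9  91.8] yaw 41.43 F [-5.7  8.8 12.6] w 19.2 gf 30.0 zaxis [-0.0048  0.0021 -1.    ]
```

```bash
cat > prof.py <<'E'
from h import *
from tgt import r2,gp
from workcell import ctrl
z=67.3
o=ctrl.get_obs();Rm=R.from_rotvec(o['orientation']).as_matrix();w=np.degrees(np.arctan2(Rm[1,0],Rm[0,0]))-157.5
O=o['ee_pos'][:2]-r2(w)@gp
im=ctrl.get_image('top');G=cv2.cvtColor(im['frame'],cv2.COLOR_BGR2GRAY).astype(np.float32)
ys=np.arange(-20,24,1.);print('y  ',ys.astype(int).tolist())
for x in(-10,-5,0,5,9):
    p=proj(im,[np.r_[O+r2(w)@[x,y],z+13] for y in ys]).astype(np.float32)
    print(x,cv2.remap(G,p[:,0][None],p[:,1][None],cv2.INTER_CUBIC)[0].astype(int).tolist())
E
python3 prof.py
```

```text
y   [-20, -19, -18, -17, -16, -15, -14, -13, -12, -11, -10, -9, -8, -7, -6, -5, -4, -3, -2, -1, 0, 1, 2, 3, 4, 5, 6, 7, 8, 9, 10, 11, 12, 13, 14, 15, 16, 17, 18, 19, 20, 21, 22, 23]
-10 [232, 229, 224, 218, 208, 189, 161, 127, 109, 120, 133, 133, 122, 106, 93, 89, 86, 79, 72, 65, 60, 57, 55, 59, 65, 70, 71, 73, 78, 86, 93, 97, 100, 100, 94, 83, 82, 103, 128, 144, 147, 147, 147, 148]
-5 [172, 155, 149, 149, 156, 161, 150, 130, 103, 87, 76, 69, 60, 57, 60, 65, 74, 91, 105, 118, 123, 128, 133, 135, 136, 137, 130, 116, 99, 85, 70, 64, 64, 70, 77, 78, 86, 112, 134, 147, 148, 147, 147, 148]
0 [151, 151, 150, 149, 152, 158, 149, 129, 105, 83, 69, 59, 60, 64, 75, 100, 127, 138, 129, 102, 69, 47, 33, 33, 37, 41, 65, 100, 130, 131, 113, 85, 66, 59, 65, 74, 91, 119, 138, 148, 151, 148, 147, 147]
5 [151, 151, 150, 149, 150, 153, 145, 127, 106, 81, 70, 64, 66, 67, 59, 67, 97, 128, 144, 148, 144, 135, 126, 127, 124, 126, 130, 138, 140, 122, 96, 71, 62, 62, 62, 67, 87, 118, 141, 149, 152, 150, 149, 148]
9 [128, 134, 143, 147, 154, 157, 146, 130, 111, 96, 90, 82, 73, 65, 65, 64, 62, 66, 67, 70, 78, 81, 88, 90, 93, 85, 76, 63, 60, 63, 69, 75, 81, 83, 80, 81, 94, 121, 141, 149, 151, 147, 143, 136]
```

Emit:
arm_command(series=[{"linear": [0, 0, -0.0008], "turn": 0}, {"linear": [0, 0, 0], "turn": 0}, {"linear": [0, 0, 0], "turn": 0}])

```text
t: 7.6
ee_pos: [582.3, 14.0, 91.9]
orientation: [-2.936, -1.111, 0.006]
ft_force: [-3.0, 3.4, 5.5]
width: 19.4
grasp_force: 30.0
```

```bash
python3 tgt.py 491 -90 -116 0 0; python3 st.py
```

```text
pos [582.3  14.   91.9] wrench yaw -116.04 origin [489.5 -88.6] nut in wrench [0.6 2. ]
TCP target [583.7  12.6] shift tool (before turn) 0.2 2.0 turn -0.0006
t 7.6 pos [582.3  14.   91.9] yaw 41.46 F [-3.   3.4  5.5] w 19.4 gf 30.0 zaxis [-4.1e-03  6.0e-04 -1.0e+00]
```

It was stiction from pressing down on the wrench. I'll unload it a little more and shift further.

Emit:
arm_command(series=[{"linear": [0, 0, -0.0005], "turn": 0}, {"linear": [0, 0.0004, 0], "turn": 0}, {"linear": [0, 0, 0], "turn": 0}, {"linear": [0, 0, 0], "turn": 0}])

```text
t: 8.0
ee_pos: [584.1, 13.2, 92.5]
orientation: [-2.938, -1.113, 0.002]
ft_force: [-0.5, 0.8, -2.6]
width: 19.0
grasp_force: 30.0
```

```bash
python3 tgt.py 491 -90 -116 0 0; python3 st.py
```

```text
pos [584.1  13.2  92.5] wrench yaw -116.01 origin [491.4 -89.4] nut in wrench [ 0.7 -0.1]
TCP target [583.7  12.6] shift tool (before turn) -0.6 0.2 turn -0.0001
t 8.0 pos [584.1  13.2  92.5] yaw 41.49 F [-0.5  0.8 -2.6] w 19.0 gf 30.0 zaxis [-1.e-03 -2.e-04 -1.e+00]
```

Next I'll let go, rise, and turn so the shut fingertips can stroke the worm along tool x.

Emit:
arm_command(series=[{"linear": [0, 0, 0], "turn": 0}, {"linear": [0, 0, 0], "turn": 0}, {"linear": [0, 0, 0], "turn": 0}, {"linear": [0, 0, -0.015], "turn": 0}, {"linear": [0, 0, -0.02], "turn": 0}, {"linear": [0, 0, -0.02], "turn": -0.098}, {"linear": [0, 0, 0], "turn": -0.098}, {"linear": [0, 0, 0], "turn": -0.098}, {"linear": [0, 0, 0], "turn": -0.098}, {"linear": [0, 0, 0], "turn": 0}], jaw=0)

```text
t: 9.0
ee_pos: [584.9, 13.5, 149.3]
orientation: [2.663, 1.665, 0.002]
ft_force: [0.4, 0.3, 0.5]
width: 44.1
grasp_force: 0.0
```

```bash
python3 st.py 509.9 -62.8 106;python3 prof.py
```

```text
t 9.0 pos [584.9  13.5 149.3] yaw 64.02 F [0.4 0.3 0.5] w 44.1 gf 0.0 zaxis [ 0.0015 -0.     -1.    ]
to target, tool mm [-101.5  -34.1   43.2]
y   [-20, -19, -18, -17, -16, -15, -14, -13, -12, -11, -10, -9, -8, -7, -6, -5, -4, -3, -2, -1, 0, 1, 2, 3, 4, 5, 6, 7, 8, 9, 10, 11, 12, 13, 14, 15, 16, 17, 18, 19, 20, 21, 22, 23]
-10 [92, 96, 98, 100, 100, 100, 100, 100, 99, 99, 99, 99, 99, 99, 98, 98, 98, 99, 99, 99, 99, 99, 98, 97, 98, 98, 99, 99, 98, 98, 94, 96, 115, 138, 153, 158, 160, 158, 158, 158, 158, 158, 158, 158]
-5 [99, 99, 99, 99, 100, 100, 99, 99, 99, 99, 100, 100, 99, 99, 98, 98, 98, 98, 99, 98, 99, 98, 99, 99, 99, 99, 99, 99, 98, 98, 97, 94, 106, 129, 149, 157, 161, 160, 158, 158, 159, 159, 158, 158]
0 [100, 100, 99, 99, 99, 99, 100, 100, 100, 100, 100, 100, 100, 100, 100, 100, 100, 100, 100, 99, 98, 98, 98, 98, 98, 98, 98, 99, 99, 98, 98, 94, 99, 118, 141, 154, 159, 161, 160, 159, 159, 159, 159, 158]
5 [101, 100, 100, 99, 100, 100, 100, 100, 99, 99, 100, 99, 99, 99, 99, 100, 100, 99, 99, 100, 100, 99, 99, 99, 99, 99, 99, 99, 98, 98, 98, 96, 94, 110, 131, 151, 157, 162, 160, 160, 159, 160, 160, 159]
9 [100, 101, 101, 100, 100, 100, 100, 100, 99, 99, 100, 100, 100, 100, 99, 100, 100, 99, 99, 99, 99, 100, 100, 99, 99, 99, 98, 98, 99, 99, 99, 98, 94, 103, 123, 146, 155, 161, 161, 160, 159, 159, 160, 159]
```

```bash
cat > prof2.py <<'E'
from h import *
from tgt import r2
from workcell import ctrl
z=67.3;O=np.array([491.4,-89.4]);w=-116
im=ctrl.get_image('top');G=cv2.cvtColor(im['frame'],cv2.COLOR_BGR2GRAY).astype(np.float32)
def L(pts,h):
    p=proj(im,[np.r_[O+r2(w)@q,z+h] for q in pts]).astype(np.float32);return cv2.remap(G,p[:,0][None],p[:,1][None],cv2.INTER_CUBIC)[0].astype(int).tolist()
ys=np.arange(-20,24,1.);print('y  ',ys.astype(int).tolist())
for x in(-5,0,5,9): print(x,L([[x,y] for y in ys],13))
xs=np.arange(-60,20,2.);print('x',xs.astype(int).tolist());print('worm row',L([[x,5] for x in xs],16))
print('worm y',L([[-32,y] for y in ys],16))
E
python3 prof2.py
```

```text
y   [-20, -19, -18, -17, -16, -15, -14, -13, -12, -11, -10, -9, -8, -7, -6, -5, -4, -3, -2, -1, 0, 1, 2, 3, 4, 5, 6, 7, 8, 9, 10, 11, 12, 13, 14, 15, 16, 17, 18, 19, 20, 21, 22, 23]
-5 [234, 235, 237, 228, 215, 186, 150, 105, 74, 65, 61, 65, 71, 80, 96, 114, 125, 131, 131, 131, 131, 132, 136, 135, 126, 112, 95, 80, 68, 64, 66, 77, 88, 94, 91, 76, 76, 105, 135, 149, 148, 148, 147, 148]
0 [234, 233, 233, 234, 241, 238, 205, 162, 107, 73, 61, 74, 102, 128, 140, 131, 104, 70, 47, 29, 27, 34, 38, 58, 98, 128, 133, 114, 86, 66, 60, 71, 87, 95, 94, 82, 80, 106, 132, 147, 149, 148, 148, 148]
5 [217, 203, 187, 171, 158, 147, 125, 100, 80, 70, 68, 60, 60, 87, 115, 136, 146, 147, 142, 138, 139, 137, 136, 136, 137, 135, 116, 89, 69, 62, 65, 77, 87, 95, 93, 86, 87, 110, 134, 147, 151, 148, 148, 149]
9 [115, 131, 143, 152, 158, 155, 138, 118, 96, 80, 73, 69, 67, 64, 64, 64, 66, 72, 70, 72, 77, 78, 73, 67, 64, 66, 71, 76, 80, 84, 88, 95, 100, 100, 95, 85, 85, 107, 135, 151, 153, 149, 147, 139]
x [-60, -58, -56, -54, -52, -50, -48, -46, -44, -42, -40, -38, -36, -34, -32, -30, -28, -26, -24, -22, -20, -18, -16, -14, -12, -10, -8, -6, -4, -2, 0, 2, 4, 6, 8, 10, 12, 14, 16, 18]
worm row [186, 238, 235, 234, 235, 235, 238, 227, 150, 77, 74, 76, 83, 97, 105, 89, 77, 72, 74, 115, 152, 149, 108, 89, 94, 76, 62, 82, 118, 133, 133, 138, 137, 108, 58, 78, 92, 100, 101, 101]
worm y [238, 238, 238, 239, 240, 240, 239, 239, 238, 238, 239, 231, 212, 168, 129, 106, 108, 114, 104, 93, 98, 110, 109, 97, 93, 105, 112, 102, 92, 95, 104, 108, 108, 113, 124, 141, 151, 153, 153, 150, 150, 151, 147, 139]
```

The wrench is seated with its fixed jaw on the flat, and the movable face is at y≈16.7, so about 4.7 mm is left to close. Moving over the worm.

Emit:
arm_command(series=[{"linear": [-0.0237, -0.0085, 0], "turn": 0}, {"linear": [-0.0237, -0.0085, 0], "turn": 0}, {"linear": [-0.0237, -0.0085, 0], "turn": 0}, {"linear": [-0.0237, -0.0085, 0.01], "turn": 0}, {"linear": [0, 0, 0.015], "turn": 0}, {"linear": [0, 0, 0.01], "turn": 0}, {"linear": [0, 0, 0], "turn": 0}, {"linear": [0, 0, 0], "turn": 0}], jaw=-1)

```text
t: 9.9
ee_pos: [512.8, -56.5, 113.1]
orientation: [2.665, 1.664, 0.0]
ft_force: [-0.2, 0.2, 0.2]
width: 0.6
grasp_force: 0.0
```

```bash
python3 st.py 509.9 -62.8 106
```

```text
t 9.9 pos [512.8 -56.5 113.1] yaw 63.95 F [-0.2  0.2  0.2] w 0.6 gf 0.0 zaxis [ 0.  0. -1.]
to target, tool mm [-6.9  0.2  7.1]
```

Next, feel for contact.

Emit:
arm_command(series=[{"linear": [0, 0, 0.003], "turn": 0}, {"linear": [0, 0, 0.002], "turn": 0}, {"linear": [0, 0, 0.001], "turn": 0}, {"linear": [0, 0, 0], "turn": 0}])

```text
t: 10.3
ee_pos: [512.3, -56.7, 106.9]
orientation: [-2.665, -1.664, 0.0]
ft_force: [-0.3, 0.0, -1.0]
width: 0.5
grasp_force: 0.0
```

Emit:
arm_command(series=[{"linear": [0, 0, 0.0008], "turn": 0}, {"linear": [0, 0, 0], "turn": 0}])

```text
t: 10.5
ee_pos: [512.3, -56.8, 106.2]
orientation: [-2.665, -1.664, 0.0]
ft_force: [-0.6, -0.6, -0.0]
width: 0.1
grasp_force: 0.0
```

Emit:
arm_command(series=[{"linear": [0, 0, 0.0007], "turn": 0}, {"linear": [0, 0, 0], "turn": 0}])

```text
t: 10.7
ee_pos: [512.3, -56.8, 105.4]
orientation: [-2.665, -1.664, 0.0]
ft_force: [0.8, -0.7, 0.4]
width: 0.2
grasp_force: 0.0
```

Emit:
arm_command(series=[{"linear": [0, 0, 0.0006], "turn": 0}, {"linear": [0, 0, 0], "turn": 0}])

```text
t: 10.9
ee_pos: [512.3, -56.8, 104.8]
orientation: [-2.665, -1.664, 0.0]
ft_force: [-0.2, 0.2, -0.6]
width: 0.5
grasp_force: 0.0
```

Emit:
arm_command(series=[{"linear": [0, 0, 0.0006], "turn": 0}, {"linear": [0, 0, 0], "turn": 0}])

```text
t: 11.1
ee_pos: [512.3, -56.8, 104.2]
orientation: [-2.665, -1.664, 0.0]
ft_force: [-0.3, 0.5, 0.7]
width: 0.1
grasp_force: 0.0
```

Emit:
arm_command(series=[{"linear": [0, 0, 0.0006], "turn": 0}, {"linear": [0, 0, 0], "turn": 0}])

```text
t: 11.3
ee_pos: [512.2, -56.8, 103.6]
orientation: [-2.665, -1.664, 0.0]
ft_force: [0.1, -0.1, 0.2]
width: 0.4
grasp_force: 0.0
```

Emit:
arm_command(series=[{"linear": [0, 0, 0.0005], "turn": 0}, {"linear": [0, 0, 0], "turn": 0}])

```text
t: 11.5
ee_pos: [512.3, -56.8, 103.1]
orientation: [-2.665, -1.664, 0.0]
ft_force: [-0.2, 0.2, 0.1]
width: 0.5
grasp_force: 0.0
```

Emit:
arm_command(series=[{"linear": [0, 0, -0.004], "turn": 0}, {"linear": [-0.003, 0, 0], "turn": 0}, {"linear": [-0.003, 0, 0], "turn": 0}, {"linear": [0, 0, 0.0018], "turn": 0}, {"linear": [0, 0, 0.001], "turn": 0}, {"linear": [0, 0, 0], "turn": 0}])

```text
t: 12.1
ee_pos: [509.5, -62.2, 104.1]
orientation: [-2.665, -1.664, 0.0]
ft_force: [-0.6, 1.5, -0.6]
width: 0.6
grasp_force: 0.0
```

Emit:
arm_command(series=[{"linear": [0, 0, 0.0006], "turn": 0}, {"linear": [0, 0, 0], "turn": 0}])

```text
t: 12.3
ee_pos: [509.6, -62.1, 103.7]
orientation: [-2.665, -1.664, 0.0]
ft_force: [-0.3, 0.8, -0.2]
width: 0.2
grasp_force: 0.0
```

Emit:
arm_command(series=[{"linear": [0, 0, 0.0006], "turn": 0}, {"linear": [0, 0, 0], "turn": 0}])

```text
t: 12.5
ee_pos: [509.7, -62.2, 103.1]
orientation: [-2.665, -1.664, 0.0]
ft_force: [-0.5, -0.5, 0.5]
width: 0.6
grasp_force: 0.0
```

```bash
python3 st.py 509.9 -62.8 106
```

```text
t 12.5 pos [509.7 -62.2 103.1] yaw 63.96 F [-0.5 -0.5  0.5] w 0.6 gf 0.0 zaxis [-1.e-04  0.e+00 -1.e+00]
to target, tool mm [-0.5  0.5 -2.9]
```

Emit:
arm_command(series=[{"linear": [0, 0, 0.0006], "turn": 0}, {"linear": [0, 0, 0], "turn": 0}])

```text
t: 12.7
ee_pos: [509.6, -62.2, 102.5]
orientation: [-2.665, -1.664, 0.0]
ft_force: [0.1, -0.4, 0.8]
width: 0.5
grasp_force: 0.0
```

Emit:
arm_command(series=[{"linear": [0, 0, 0.0006], "turn": 0}, {"linear": [0, 0, 0], "turn": 0}])

```text
t: 12.9
ee_pos: [509.7, -62.2, 101.9]
orientation: [-2.665, -1.664, 0.0]
ft_force: [-0.5, -1.0, -0.1]
width: 0.4
grasp_force: 0.0
```

Emit:
arm_command(series=[{"linear": [0, 0, 0.0006], "turn": 0}, {"linear": [0, 0, 0], "turn": 0}])

```text
t: 13.1
ee_pos: [509.8, -62.2, 101.5]
orientation: [2.665, 1.664, 0.0]
ft_force: [-0.0, -0.3, 2.1]
width: 0.3
grasp_force: 0.8
```

Contact at about z=101.7. I'll press a bit more.

Emit:
arm_command(series=[{"linear": [0, 0, 0.0005], "turn": 0}, {"linear": [0, 0, 0], "turn": 0}])

```text
t: 13.3
ee_pos: [509.9, -62.3, 101.2]
orientation: [2.664, 1.664, 0.0]
ft_force: [-0.3, -1.0, 5.3]
width: 0.3
grasp_force: 2.7
```

Emit:
arm_command(series=[{"linear": [0, 0, 0.0004], "turn": 0}, {"linear": [0, 0, 0], "turn": 0}])

```text
t: 13.5
ee_pos: [510.0, -62.3, 101.1]
orientation: [2.664, 1.664, 0.001]
ft_force: [-1.7, -0.2, 8.3]
width: 0.0
grasp_force: 4.2
```

Emit:
arm_command(series=[{"linear": [0, 0, 0.0003], "turn": 0}, {"linear": [-0.001, 0, 0], "turn": 0}, {"linear": [-0.001, 0, 0], "turn": 0}, {"linear": [-0.001, 0, 0], "turn": 0}, {"linear": [-0.001, 0, 0], "turn": 0}, {"linear": [-0.001, 0, 0], "turn": 0}, {"linear": [-0.001, 0, 0], "turn": 0}])

```text
t: 14.2
ee_pos: [507.7, -67.0, 101.0]
orientation: [2.665, 1.663, 0.003]
ft_force: [-0.8, 5.2, 9.8]
width: 0.8
grasp_force: 4.8
```

```bash
python3 st.py 509.9 -62.8 101
```

```text
t 14.2 pos [507.7 -67.  101. ] yaw 63.93 F [-0.8  5.2  9.8] w 0.8 gf 4.8 zaxis [ 1.5e-03  9.0e-04 -1.0e+00]
to target, tool mm [4.7 0.1 0. ]
```

Emit:
arm_command(series=[{"linear": [-0.001, 0, 0], "turn": 0}, {"linear": [-0.001, 0, 0], "turn": 0}, {"linear": [0, 0, -0.004], "turn": 0}, {"linear": [0.015, 0, 0], "turn": 0}, {"linear": [0, 0, 0], "turn": 0}, {"linear": [0, 0, 0.003], "turn": 0}, {"linear": [0, 0, 0.001], "turn": 0}, {"linear": [-0.002, 0, 0], "turn": 0}, {"linear": [-0.002, 0, 0], "turn": 0}, {"linear": [-0.002, 0, 0], "turn": 0}])

```text
t: 15.2
ee_pos: [510.9, -60.8, 100.9]
orientation: [2.665, 1.663, 0.003]
ft_force: [-1.2, 5.3, 11.1]
width: 0.1
grasp_force: 5.9
```

Emit:
arm_command(series=[{"linear": [-0.002, 0, 0], "turn": 0}, {"linear": [-0.002, 0, 0], "turn": 0}, {"linear": [-0.002, 0, 0], "turn": 0}, {"linear": [-0.002, 0, 0], "turn": 0}, {"linear": [-0.001, 0, 0], "turn": 0}])

```text
t: 15.7
ee_pos: [506.9, -69.0, 100.9]
orientation: [2.665, 1.663, 0.003]
ft_force: [-0.3, 4.4, 12.5]
width: 0.5
grasp_force: 5.9
```

```bash
python3 st.py 509.9 -62.8 101;python3 prof2.py
```

```text
t 15.7 pos [506.9 -69.  100.9] yaw 63.93 F [-0.3  4.4 12.5] w 0.5 gf 5.9 zaxis [ 1.6e-03  7.0e-04 -1.0e+00]
to target, tool mm [ 6.8 -0.  -0.1]
y   [-20, -19, -18, -17, -16, -15, -14, -13, -12, -11, -10, -9, -8, -7, -6, -5, -4, -3, -2, -1, 0, 1, 2, 3, 4, 5, 6, 7, 8, 9, 10, 11, 12, 13, 14, 15, 16, 17, 18, 19, 20, 21, 22, 23]
-5 [123, 123, 123, 123, 123, 123, 123, 122, 121, 113, 98, 82, 70, 65, 66, 71, 86, 100, 109, 124, 135, 145, 149, 155, 160, 163, 164, 163, 163, 163, 163, 163, 164, 164, 164, 164, 164, 165, 165, 166, 165, 155, 141, 136]
0 [122, 122, 121, 121, 121, 121, 119, 117, 111, 104, 91, 78, 68, 61, 63, 74, 89, 112, 127, 141, 146, 150, 154, 160, 166, 169, 171, 171, 171, 171, 171, 172, 172, 172, 172, 171, 171, 171, 171, 172, 172, 172, 171, 170]
5 [121, 121, 121, 120, 118, 115, 111, 109, 104, 96, 84, 72, 65, 59, 62, 82, 109, 131, 142, 145, 144, 145, 155, 166, 173, 176, 178, 178, 177, 178, 179, 180, 180, 179, 179, 179, 179, 179, 179, 179, 179, 178, 176, 173]
9 [119, 119, 119, 116, 112, 109, 106, 104, 99, 88, 75, 65, 61, 63, 74, 89, 99, 111, 120, 132, 143, 156, 170, 178, 183, 182, 182, 182, 182, 182, 183, 184, 184, 184, 184, 184, 184, 184, 185, 185, 184, 183, 184, 183]
x [-60, -58, -56, -54, -52, -50, -48, -46, -44, -42, -40, -38, -36, -34, -32, -30, -28, -26, -24, -22, -20, -18, -16, -14, -12, -10, -8, -6, -4, -2, 0, 2, 4, 6, 8, 10, 12, 14, 16, 18]
worm row [132, 135, 133, 128, 129, 127, 128, 128, 129, 129, 128, 130, 129, 131, 133, 136, 140, 142, 145, 147, 149, 149, 152, 154, 155, 156, 159, 162, 164, 166, 170, 173, 176, 179, 181, 183, 185, 187, 189, 191]
worm y [130, 130, 130, 133, 127, 115, 98, 83, 74, 70, 71, 70, 67, 87, 118, 150, 163, 168, 171, 170, 168, 164, 154, 145, 137, 133, 133, 132, 133, 137, 140, 143, 143, 149, 157, 168, 176, 182, 188, 191, 193, 195, 198, 199]
```

Emit:
arm_command(series=[{"linear": [0, 0, -0.004], "turn": 0}, {"linear": [0.015, 0, 0], "turn": 0}, {"linear": [0, 0, 0], "turn": 0}, {"linear": [0, 0, 0.003], "turn": 0}, {"linear": [0, 0, 0.001], "turn": 0}, {"linear": [-0.003, 0, 0], "turn": 0}, {"linear": [-0.003, 0, 0], "turn": 0}, {"linear": [-0.003, 0, 0], "turn": 0}, {"linear": [-0.003, 0, 0], "turn": 0}, {"linear": [-0.003, 0, 0], "turn": 0}])

```text
t: 16.75
ee_pos: [506.8, -68.9, 100.9]
orientation: [2.665, 1.663, 0.003]
ft_force: [-1.6, 6.2, 12.6]
width: 0.6
grasp_force: 6.1
```

Emit:
arm_command(series=[{"linear": [0, 0, -0.02], "turn": 0}, {"linear": [0.035, 0.012, -0.02], "turn": 0}, {"linear": [0.035, 0.012, 0], "turn": 0}, {"linear": [0.035, 0.012, 0], "turn": 0}, {"linear": [0, 0, 0], "turn": 0}, {"linear": [0, 0, 0], "turn": 0}])

```text
t: 17.35
ee_pos: [584.1, 9.5, 139.3]
orientation: [-2.663, -1.666, 0.002]
ft_force: [-0.4, -0.3, -0.6]
width: 0.4
grasp_force: 0.0
```

```bash
python3 st.py 509.9 -62.8 101;python3 prof2.py
```

```text
t 17.35 pos [584.1   9.5 139.3] yaw 64.05 F [-0.4 -0.3 -0.6] w 0.4 gf 0.0 zaxis [-1.6e-03 -2.0e-04 -1.0e+00]
to target, tool mm [-97.5 -35.   38.4]
y   [-20, -19, -18, -17, -16, -15, -14, -13, -12, -11, -10, -9, -8, -7, -6, -5, -4, -3, -2, -1, 0, 1, 2, 3, 4, 5, 6, 7, 8, 9, 10, 11, 12, 13, 14, 15, 16, 17, 18, 19, 20, 21, 22, 23]
-5 [234, 235, 237, 228, 216, 187, 151, 106, 74, 65, 60, 64, 71, 81, 97, 114, 125, 130, 130, 131, 131, 133, 137, 136, 127, 112, 94, 79, 68, 65, 66, 72, 73, 75, 102, 129, 144, 149, 148, 147, 147, 148, 148, 148]
0 [234, 234, 234, 235, 242, 239, 205, 162, 110, 82, 70, 80, 102, 128, 141, 132, 106, 71, 49, 30, 27, 34, 39, 58, 98, 127, 132, 113, 85, 66, 59, 64, 71, 78, 99, 127, 141, 148, 148, 148, 149, 148, 148, 148]
5 [217, 203, 187, 171, 158, 147, 125, 99, 81, 69, 65, 58, 60, 86, 114, 135, 145, 146, 142, 138, 139, 137, 136, 136, 137, 135, 116, 89, 69, 63, 67, 69, 69, 79, 102, 130, 142, 149, 150, 150, 151, 150, 146, 135]
9 [115, 131, 142, 152, 158, 155, 137, 117, 96, 80, 73, 69, 66, 63, 64, 64, 66, 72, 71, 73, 78, 78, 72, 66, 63, 65, 70, 76, 80, 85, 88, 90, 86, 89, 108, 133, 145, 150, 145, 137, 130, 120, 112, 105]
x [-60, -58, -56, -54, -52, -50, -48, -46, -44, -42, -40, -38, -36, -34, -32, -30, -28, -26, -24, -22, -20, -18, -16, -14, -12, -10, -8, -6, -4, -2, 0, 2, 4, 6, 8, 10, 12, 14, 16, 18]
worm row [157, 196, 236, 234, 235, 235, 237, 233, 193, 101, 68, 75, 89, 107, 107, 90, 78, 71, 71, 115, 153, 149, 109, 90, 94, 75, 61, 83, 118, 134, 133, 138, 137, 108, 58, 78, 93, 100, 101, 102]
worm y [240, 239, 239, 239, 240, 239, 239, 238, 238, 240, 241, 233, 211, 168, 133, 113, 112, 113, 102, 92, 99, 113, 113, 99, 95, 107, 113, 104, 94, 92, 97, 102, 105, 113, 125, 141, 151, 154, 154, 150, 150, 151, 147, 139]
```

The movable face closed from 16.7 to 14.1 mm and the wrench stayed put. I'll do more strokes.

Emit:
arm_command(series=[{"linear": [-0.03, -0.0117, 0], "turn": 0}, {"linear": [-0.03, -0.0117, 0], "turn": 0}, {"linear": [-0.0305, -0.0116, 0.014], "turn": 0}, {"linear": [0, 0, 0.02], "turn": 0}, {"linear": [0, 0, 0], "turn": 0}, {"linear": [0, 0, 0], "turn": 0}])

```text
t: 18.0
ee_pos: [512.9, -57.3, 106.2]
orientation: [-2.665, -1.662, 0.001]
ft_force: [0.7, 0.6, 0.1]
width: 0.1
grasp_force: 0.0
```

```bash
python3 st.py 509.9 -62.8 101
```

```text
t 18.0 pos [512.9 -57.3 106.2] yaw 63.9 F [0.7 0.6 0.1] w 0.1 gf 0.0 zaxis [-1.1e-03  1.0e-04 -1.0e+00]
to target, tool mm [-6.2 -0.2  5.2]
```

Emit:
arm_command(series=[{"linear": [0.001, 0, 0.003], "turn": 0}, {"linear": [0, 0, 0.002], "turn": 0}, {"linear": [0, 0, 0.0003], "turn": 0}, {"linear": [0, 0, 0], "turn": 0}])

```text
t: 18.4
ee_pos: [514.6, -55.7, 101.4]
orientation: [2.664, 1.664, 0.002]
ft_force: [1.5, 0.2, 3.4]
width: 0.5
grasp_force: 1.4
```

Emit:
arm_command(series=[{"linear": [0, 0, 0.0008], "turn": 0}, {"linear": [0, 0, 0.0003], "turn": 0}, {"linear": [-0.002, 0, 0], "turn": 0}, {"linear": [-0.002, 0, 0], "turn": 0}, {"linear": [-0.002, 0, 0], "turn": 0}])

```text
t: 18.9
ee_pos: [512.5, -60.7, 101.0]
orientation: [2.664, 1.663, 0.004]
ft_force: [0.4, 6.0, 11.7]
width: 0.4
grasp_force: 5.5
```

Emit:
arm_command(series=[{"linear": [-0.002, 0, 0], "turn": 0}, {"linear": [-0.002, 0, 0], "turn": 0}, {"linear": [-0.002, 0, 0], "turn": 0}, {"linear": [-0.002, 0, 0], "turn": 0}, {"linear": [-0.002, 0, 0], "turn": 0}])

```text
t: 19.4
ee_pos: [508.0, -69.7, 101.0]
orientation: [2.664, 1.663, 0.004]
ft_force: [0.8, 4.8, 10.0]
width: 0.4
grasp_force: 5.5
```

Two more identical strokes, watching the drag.

Emit:
arm_command(series=[{"linear": [0, 0, -0.004], "turn": 0}, {"linear": [0.016, 0, 0], "turn": 0}, {"linear": [0, 0, 0], "turn": 0}, {"linear": [0, 0, 0.003], "turn": 0}, {"linear": [0, 0, 0.001], "turn": 0}, {"linear": [-0.003, 0, 0], "turn": 0}, {"linear": [-0.003, 0, 0], "turn": 0}, {"linear": [-0.003, 0, 0], "turn": 0}, {"linear": [-0.003, 0, 0], "turn": 0}, {"linear": [-0.004, 0, 0], "turn": 0}])

```text
t: 20.4
ee_pos: [507.9, -69.6, 100.8]
orientation: [2.665, 1.663, 0.004]
ft_force: [-0.4, 6.1, 14.1]
width: 0.4
grasp_force: 7.1
```

Emit:
arm_command(series=[{"linear": [0, 0, -0.004], "turn": 0}, {"linear": [0.016, 0, 0], "turn": 0}, {"linear": [0, 0, 0], "turn": 0}, {"linear": [0, 0, 0.003], "turn": 0}, {"linear": [0, 0, 0.001], "turn": 0}, {"linear": [-0.003, 0, 0], "turn": 0}, {"linear": [-0.003, 0, 0], "turn": 0}, {"linear": [-0.003, 0, 0], "turn": 0}, {"linear": [-0.003, 0, 0], "turn": 0}, {"linear": [-0.004, 0, 0], "turn": 0}])

```text
t: 21.4
ee_pos: [508.1, -69.4, 100.8]
orientation: [2.665, 1.663, 0.005]
ft_force: [-0.1, 8.1, 14.7]
width: 0.8
grasp_force: 7.3
```

Emit:
arm_command(series=[{"linear": [0, 0, -0.02], "turn": 0}, {"linear": [0.035, 0.012, -0.02], "turn": 0}, {"linear": [0.035, 0.012, 0], "turn": 0}, {"linear": [0.035, 0.012, 0], "turn": 0}, {"linear": [0, 0, 0], "turn": 0}, {"linear": [0, 0, 0], "turn": 0}])

```text
t: 22.0
ee_pos: [584.8, 8.7, 138.9]
orientation: [-2.663, -1.666, 0.002]
ft_force: [-0.9, -0.0, 0.0]
width: 0.5
grasp_force: 0.0
```

```bash
python3 st.py 509.9 -62.8 101;python3 prof2.py
```

```text
t 22.0 pos [584.8   8.7 138.9] yaw 64.05 F [-0.9 -0.   0. ] w 0.5 gf 0.0 zaxis [-1.6e-03 -2.0e-04 -1.0e+00]
to target, tool mm [-97.1 -36.   38. ]
y   [-20, -19, -18, -17, -16, -15, -14, -13, -12, -11, -10, -9, -8, -7, -6, -5, -4, -3, -2, -1, 0, 1, 2, 3, 4, 5, 6, 7, 8, 9, 10, 11, 12, 13, 14, 15, 16, 17, 18, 19, 20, 21, 22, 23]
-5 [234, 233, 232, 232, 235, 230, 221, 194, 149, 99, 64, 63, 70, 80, 97, 115, 126, 131, 131, 131, 131, 132, 137, 136, 127, 112, 95, 80, 70, 63, 61, 79, 111, 133, 146, 148, 147, 146, 147, 147, 147, 147, 147, 148]
0 [235, 233, 233, 233, 234, 234, 232, 218, 171, 120, 78, 78, 102, 127, 140, 131, 106, 71, 48, 30, 27, 34, 39, 58, 98, 127, 133, 114, 86, 63, 56, 76, 115, 137, 146, 150, 148, 147, 147, 148, 148, 147, 147, 145]
5 [226, 216, 199, 174, 152, 145, 141, 133, 111, 84, 66, 56, 60, 87, 114, 135, 146, 147, 142, 138, 139, 137, 136, 136, 137, 135, 116, 89, 70, 58, 58, 80, 112, 139, 147, 151, 149, 149, 150, 147, 142, 135, 126, 115]
9 [123, 129, 132, 142, 150, 151, 148, 139, 118, 94, 75, 68, 67, 64, 64, 64, 65, 72, 71, 73, 78, 78, 72, 66, 63, 66, 71, 78, 79, 73, 71, 87, 119, 141, 150, 156, 157, 156, 149, 131, 108, 93, 93, 99]
x [-60, -58, -56, -54, -52, -50, -48, -46, -44, -42, -40, -38, -36, -34, -32, -30, -28, -26, -24, -22, -20, -18, -16, -14, -12, -10, -8, -6, -4, -2, 0, 2, 4, 6, 8, 10, 12, 14, 16, 18]
worm row [155, 196, 236, 234, 235, 235, 235, 237, 212, 106, 74, 73, 75, 85, 83, 79, 71, 66, 62, 102, 146, 148, 113, 91, 94, 76, 62, 84, 118, 133, 133, 139, 137, 108, 59, 78, 93, 101, 102, 102]
worm y [239, 239, 239, 239, 238, 238, 239, 239, 239, 239, 240, 241, 238, 221, 197, 157, 119, 98, 93, 92, 86, 81, 85, 88, 86, 83, 89, 95, 92, 86, 86, 94, 100, 100, 98, 110, 129, 142, 149, 148, 148, 149, 149, 148]
```

Emit:
arm_command(series=[{"linear": [-0.03, -0.012, 0], "turn": 0}, {"linear": [-0.03, -0.012, 0], "turn": 0}, {"linear": [-0.03, -0.012, 0.013], "turn": 0}, {"linear": [0, 0, 0.02], "turn": 0}, {"linear": [0, 0, 0], "turn": 0}, {"linear": [0, 0, 0.003], "turn": 0}, {"linear": [0, 0, 0.0012], "turn": 0}, {"linear": [0, 0, 0], "turn": 0}])

```text
t: 22.85
ee_pos: [514.0, -56.6, 103.0]
orientation: [2.664, 1.664, 0.001]
ft_force: [0.4, 0.3, 0.6]
width: 0.6
grasp_force: 0.0
```

```bash
python3 st.py 509.9 -62.8 101
```

```text
t 22.85 pos [514.  -56.6 103. ] yaw 63.99 F [0.4 0.3 0.6] w 0.6 gf 0.0 zaxis [ 8.e-04 -1.e-04 -1.e+00]
to target, tool mm [-7.3 -1.   2. ]
```

Emit:
arm_command(series=[{"linear": [0, 0, 0.0015], "turn": 0}, {"linear": [0, 0, 0.001], "turn": 0}, {"linear": [0, 0, 0.0003], "turn": 0}, {"linear": [-0.002, 0, 0], "turn": 0}, {"linear": [-0.002, 0, 0], "turn": 0}, {"linear": [-0.002, 0, 0], "turn": 0}])

```text
t: 23.45
ee_pos: [512.1, -61.1, 101.0]
orientation: [2.665, 1.663, 0.005]
ft_force: [1.6, 7.0, 9.1]
width: 0.5
grasp_force: 4.8
```

Emit:
arm_command(series=[{"linear": [-0.002, 0, 0], "turn": 0}, {"linear": [-0.002, 0, 0], "turn": 0}, {"linear": [-0.002, 0, 0], "turn": 0}])

```text
t: 23.75
ee_pos: [510.2, -66.9, 101.1]
orientation: [2.663, 1.663, 0.006]
ft_force: [1.6, 4.9, 8.0]
width: 0.5
grasp_force: 3.8
```

Emit:
arm_command(series=[{"linear": [-0.001, 0, 0], "turn": 0}, {"linear": [-0.001, 0, 0], "turn": 0}])

```text
t: 23.95
ee_pos: [509.4, -68.7, 101.1]
orientation: [2.663, 1.663, 0.006]
ft_force: [2.6, 5.1, 7.4]
width: 0.0
grasp_force: 3.8
```

Drag over press is now about 0.7, up from 0.45, so the finger is slipping and the jaw is snug. I'll lift clear to the right and measure the handle.

Emit:
arm_command(series=[{"linear": [0, 0, -0.02], "turn": 0}, {"linear": [-0.02, 0, -0.02], "turn": 0}, {"linear": [-0.04, 0, 0], "turn": 0}, {"linear": [-0.04, 0, 0], "turn": 0}, {"linear": [-0.04, 0, 0], "turn": 0.098}, {"linear": [0, 0, 0], "turn": 0.098}, {"linear": [0, 0, 0], "turn": 0.098}, {"linear": [0, 0, 0], "turn": 0.098}, {"linear": [0, 0, 0], "turn": 0}], jaw=0)

```text
t: 24.85
ee_pos: [445.9, -195.2, 139.9]
orientation: [2.938, 1.112, 0.0]
ft_force: [-0.3, 0.6, -0.8]
width: 43.9
grasp_force: 0.0
```

```bash
cat > hand.py <<'E'
from h import *
from workcell import ctrl
import sys
from tgt import r2
def measure(z=63.7,ex=(219,138),he=(284,195),fn=None):
    T=ctrl.get_image('top')
    if fn: cv2.imwrite(fn,cv2.resize(T['frame'][60:260,200:420],(660,600),interpolation=cv2.INTER_CUBIC))
    m=(T['frame'].min(2)>185).astype(np.uint8);n,l,st,ce=cv2.connectedComponentsWithStats(m)
    k=[i for i in range(1,n) if 210<ce[i,0]<345 and 60<ce[i,1]<216 and st[i,4]>300]
    print([(ce[i].round().tolist(),int(st[i,4])) for i in k])
    v,u=np.nonzero(np.isin(l,k));P=back(T,np.c_[u,v],z+13.5)[:,:2]
    end,w=back(T,[ex,he],z+13.5)[:,:2];d=(w-end)/np.linalg.norm(w-end)
    for _ in range(6):
        nn=np.array([-d[1],d[0]]);s=(P-end)@d;q=(P-end)@nn;e=[]
        for a in np.arange(25,130,3.):
            b=(s>=a)&(s<a+3)&(abs(q)<20)
            if b.sum(): e.append((a+1.5,(q[b].max()+q[b].min())/2,np.ptp(q[b])))
        e=np.array(e);A=np.polyfit(e[:,0],e[:,1],1);end=end+nn*A[1];d=d+nn*A[0];d/=np.linalg.norm(d)
    nn=np.array([-d[1],d[0]]);q=(P-end)@nn;s=(P-end)@d
    end=end+d*(s[abs(q)<4].min()+11.5)
    yaw=np.degrees(np.arctan2(d[1],d[0]));print('width',e[:,2].min(),e[:,2].max(),'end',end.round(1),'wrench yaw',round(yaw+22.5,2))
    gpos=end+73*d;w=yaw+22.5;O=gpos-r2(w)@[-132,38.];print('grip',gpos.round(1),'origin',O.round(1),'tool yaw',round(yaw+180,2))
if __name__=='__main__':
    measure()
E
python3 - <<'E'
from hand import *
measure(ex=(211,152),he=(284,205)) if 0 else None
from workcell import ctrl
T=ctrl.get_image('top')
# predicted pixels of handle end and worm
w=-116;O=np.array([491.4,-89.4]);e0=np.array([-199.4,65.9])
p=proj(T,[np.r_[O+r2(w)@e0,77],np.r_[O+r2(w)@[-64,10],77]]);print(p)
measure(ex=p[0],he=p[1],fn='pics/h1.png')
E
python3 st.py
```

```text
[[250.38162394 143.45254334]
 [296.83924775 198.25508324]]
[([293.0, 193.0], 1123)]
width 16.811254002485768 18.728538832441004 end [639.2  61.8] wrench yaw -116.07
grip [584.4  13.5] origin [492.3 -88.3] tool yaw 41.43
t 24.95 pos [ 446.  -195.1  139.9] yaw 41.67 F [0.2 1.  0.1] w 43.7 gf 0.0 zaxis [ 2.e-04 -1.e-04 -1.e+00]
```

Emit:
arm_command(series=[{"linear": [0.0346, -0.0091, 0], "turn": 0}, {"linear": [0.0346, -0.0091, 0], "turn": 0}, {"linear": [0.0346, -0.0091, 0], "turn": 0}, {"linear": [0.0346, -0.0091, 0], "turn": 0}, {"linear": [0.0346, -0.0091, 0], "turn": 0}, {"linear": [0.0346, -0.0091, 0], "turn": 0}, {"linear": [0.0346, -0.0091, 0.008], "turn": 0.004}, {"linear": [0, 0, 0.015], "turn": 0}, {"linear": [0, 0, 0], "turn": 0}])

```text
t: 25.85
ee_pos: [583.5, 13.8, 114.7]
orientation: [-2.937, -1.112, 0.006]
ft_force: [-1.3, 0.8, -0.3]
width: 43.8
grasp_force: 0.0
```

```bash
python3 st.py 584.4 13.5 86.5
```

```text
t 25.85 pos [583.5  13.8 114.7] yaw 41.48 F [-1.3  0.8 -0.3] w 43.8 gf 0.0 zaxis [-3.8e-03 -2.0e-04 -1.0e+00]
to target, tool mm [ 0.5  0.9 28.2]
```

Emit:
arm_command(series=[{"linear": [0.0005, 0.0005, 0.01], "turn": 0}, {"linear": [0, 0, 0.008], "turn": 0}, {"linear": [0, 0, 0.005], "turn": 0}, {"linear": [0, 0, 0.003], "turn": 0}, {"linear": [0, 0, 0], "turn": 0}])

```text
t: 26.35
ee_pos: [585.4, 12.6, 90.4]
orientation: [-2.94, -1.106, 0.001]
ft_force: [-0.2, -0.2, -0.1]
width: 43.8
grasp_force: 0.0
```

```bash
python3 st.py 584.4 13.5 87.5
```

```text
t 26.35 pos [585.4  12.6  90.4] yaw 41.24 F [-0.2 -0.2 -0.1] w 43.8 gf 0.0 zaxis [-6.e-04  0.e+00 -1.e+00]
to target, tool mm [-0.2 -1.3  2.9]
```

Emit:
arm_command(series=[{"linear": [-0.0002, -0.0013, 0.002], "turn": -0.003}, {"linear": [0, 0, 0.001], "turn": 0}, {"linear": [0, 0, 0], "turn": 0}, {"linear": [0, 0, 0], "turn": 0}])

```text
t: 26.75
ee_pos: [584.8, 13.9, 87.9]
orientation: [2.938, 1.112, 0.0]
ft_force: [0.4, 0.0, 0.3]
width: 44.3
grasp_force: 0.0
```

Emit:
arm_command(series=[{"linear": [0, 0, 0], "turn": 0}, {"linear": [0, 0, 0], "turn": 0}, {"linear": [0, 0, 0], "turn": 0}, {"linear": [0, 0, 0], "turn": 0}, {"linear": [0, 0, 0], "turn": 0}], jaw=-1)

```text
t: 27.25
ee_pos: [584.9, 13.7, 87.8]
orientation: [2.938, 1.112, 0.001]
ft_force: [0.8, -0.4, -0.1]
width: 20.0
grasp_force: 30.0
```

```bash
python3 st.py 584.4 13.5 87.5
```

```text
t 27.25 pos [584.9  13.7  87.8] yaw 41.45 F [ 0.8 -0.4 -0.1] w 20.0 gf 30.0 zaxis [ 4.e-04 -2.e-04 -1.e+00]
to target, tool mm [-0.6 -0.2  0.3]
```

Gripped, with the jaws snug. I'll turn clockwise about the nut in 3° arcs.

Emit:
arm_command(series=[{"linear": [0.0006, 0.0073, 0], "turn": 0.0524}, {"linear": [0.0006, 0.0073, 0], "turn": 0.0524}, {"linear": [0.0007, 0.0073, 0], "turn": 0.0524}, {"linear": [0.0006, 0.0073, 0], "turn": 0.0524}, {"linear": [0.0007, 0.0073, 0], "turn": 0.0524}, {"linear": [0, 0, 0], "turn": 0}])

```text
t: 27.85
ee_pos: [608.3, -14.2, 87.8]
orientation: [-3.058, -0.718, 0.001]
ft_force: [-0.2, -1.1, 1.8]
width: 19.6
grasp_force: 30.0
```

```bash
cat > arc.py <<'E'
from h import *
from tgt import r2
from workcell import ctrl
o=ctrl.get_obs();Rm=R.from_rotvec(o['orientation']).as_matrix();yaw=np.degrees(np.arctan2(Rm[1,0],Rm[0,0]))
C=np.array([491.5,-90]);t0=41.45;P0=np.array([584.9,13.7])
a=t0-yaw;exp=C+r2(-a)@(P0-C);d=exp-o['ee_pos'][:2];v=r2(-yaw)@d
print('turned',a.round(2),'expected TCP err, tool',v[0].round(2),(-v[1]).round(2),'bearing turned',np.round(np.degrees(np.arctan2(*(P0-C)[::-1])-np.arctan2(*(o['ee_pos'][:2]-C)[::-1])),2),'radius',np.linalg.norm(o['ee_pos'][:2]-C).round(1),'F',o['ft_force'].round(1),'M',o['moment'].round(2),'z',o['ee_pos'][2].round(1),o['t'])
E
python3 arc.py
```

```text
turned 15.03 expected TCP err, tool 0.32 -0.01 bearing turned 15.02 radius 139.2 F [-0.2 -1.1  1.8] M [-0.21  0.24  0.24] z 87.8 27.85
```

Emit:
arm_command(series=[{"linear": [0.0007, 0.0073, 0], "turn": 0.0524}, {"linear": [0.0007, 0.0073, 0], "turn": 0.0524}, {"linear": [0.0007, 0.0073, 0], "turn": 0.0524}, {"linear": [0.0006, 0.0073, 0], "turn": 0.0524}, {"linear": [0.0007, 0.0073, 0], "turn": 0.0524}, {"linear": [0.0006, 0.0073, 0], "turn": 0.0524}, {"linear": [0.0007, 0.0073, 0], "turn": 0.0524}, {"linear": [0.0006, 0.0073, 0], "turn": 0.0524}, {"linear": [0.0006, 0.0073, 0], "turn": 0.0524}, {"linear": [0, 0, 0], "turn": 0}])

```text
t: 28.85
ee_pos: [630.2, -75.9, 87.8]
orientation: [3.141, -0.015, 0.0]
ft_force: [-0.1, -2.3, 2.2]
width: 19.4
grasp_force: 30.0
```

```bash
python3 arc.py
```

```text
turned 42.0 expected TCP err, tool 0.05 -0.45 bearing turned 42.18 radius 139.5 F [-0.1 -2.3  2.2] M [-0.29  0.11  0.17] z 87.8 28.85
```

Emit:
arm_command(series=[{"linear": [0.0005, 0.004, 0], "turn": 0.03}, {"linear": [0.0004, 0.004, 0], "turn": 0.03}, {"linear": [0, 0, 0], "turn": 0}, {"linear": [0, 0, 0], "turn": 0}])

```text
t: 29.25
ee_pos: [630.9, -83.6, 87.8]
orientation: [3.139, -0.11, -0.0]
ft_force: [-1.7, 1.5, 3.0]
width: 19.9
grasp_force: 30.1
```

```bash
python3 arc.py
```

```text
turned 45.45 expected TCP err, tool 0.03 0.15 bearing turned 45.38 radius 139.5 F [-1.7  1.5  3. ] M [0.25 0.31 0.34] z 87.8 29.25
```

Release and retreat, then check by measurement and a picture.

Emit:
arm_command(series=[{"linear": [0, 0, 0], "turn": 0}, {"linear": [0, 0, 0], "turn": 0}, {"linear": [0, 0, 0], "turn": 0}, {"linear": [0, 0, -0.01], "turn": 0}, {"linear": [0, 0, -0.02], "turn": 0}, {"linear": [0, 0, -0.04], "turn": 0}, {"linear": [0, 0.04, -0.04], "turn": 0}, {"linear": [0, 0.04, 0], "turn": 0}, {"linear": [0, 0.04, 0], "turn": 0}, {"linear": [0, 0.04, 0], "turn": 0}], jaw=0)

```text
t: 30.25
ee_pos: [620.2, -240.0, 194.7]
orientation: [3.139, -0.11, 0.003]
ft_force: [0.8, 0.4, -0.1]
width: 44.0
grasp_force: 0.0
```

```bash
python3 st.py; python3 - <<'E'
from hand import *
from workcell import ctrl
T=ctrl.get_image('top')
w=-161.4;O=np.array([492,-89.]);p=proj(T,[np.r_[O+r2(w)@[-199.4,65.9],77],np.r_[O+r2(w)@[-64,10],77]]);print(p.round())
measure(ex=p[0],he=p[1],fn='pics/h2.png')
E
```

```text
t 30.25 pos [ 620.2 -240.   194.7] yaw -4.01 F [ 0.8  0.4 -0.1] w 44.0 gf 0.0 zaxis [ 1.7e-03 -7.0e-04 -1.0e+00]
[[325. 115.]
 [318. 185.]]
[([320.0, 179.0], 1163)]
width 16.108239147128405 20.313960736128887 end [701.  -85.9] wrench yaw 199.17
grip [628.1 -81.7] origin [491.  -89.1] tool yaw 356.67
```

View pics/h2.png

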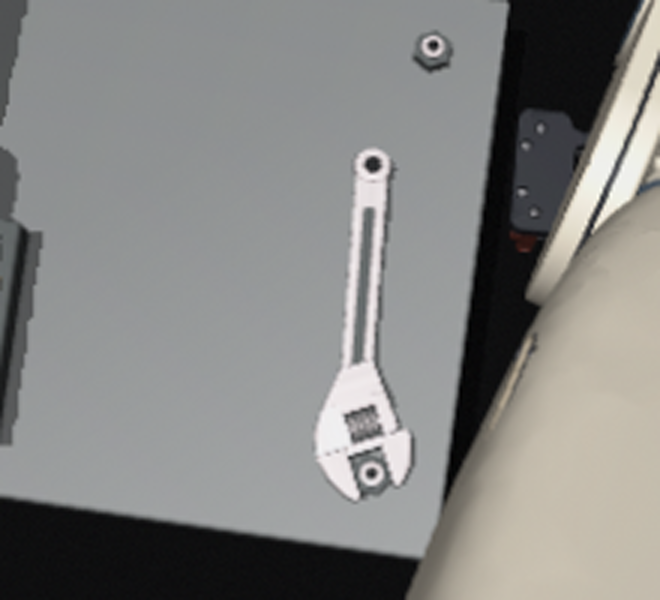

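The picture shows the wrench closed on the nut at about (372,472), with the handle end at (372,163). It has turned about 45°, the arm is clear, and the level is untouched. Handing in.

```bash
python3 -c "
from workcell import ctrl
print(ctrl.close_job())"
```

```text
the job is handed in; nothing more can be done
None
```

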